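# Load two bonding jigs with copper bushes

## Task

Load the two bonding jigs. On the square jig's post stack, from the bottom up, the steel spacer ring, the large copper bush with its flange up, and the large weight; on the round jig's post put the small copper bush, flange up, and the small weight on it. Every piece must sit flat, each weight centred on its bush; leave the grease tin where it stands.

Things in the scene. Friction and masses are not known exactly. Their poses are not given: they have to be found in the camera images.
- square_jig: Fixed steel jig: square base plate 96 x 96 mm, 12 mm thick, with one upright post of 18 mm diameter rising 46 mm above the plate (top at 58 mm), tapered over the last 6 mm. Origin: centre of the plate's underside, on the post's axis, on the table; x and y along the plate's edges, z up. Its place changes, and it can change sides with the round jig.
- round_jig: Fixed steel jig: round base plate of 76 mm diameter, 12 mm thick, with one upright post of 14 mm diameter rising 24 mm above the plate (top at 36 mm), tapered over the last 5 mm. Origin: centre of the plate's underside, on the post's axis, on the table; z up.
- spacer: Plain steel ring, 60 mm outer diameter, 26 mm bore, 24 mm high, about 0.42 kg; its origin is the centre of its underside, z up; it stands upright at the start, loose, on the table in a place that changes.
- large_bush: Large copper bush, 30 mm high: a tube of 42 mm outer diameter whose top 6 mm is a flange of 58 mm diameter; through bore 26 mm; about 0.28 kg; flange up at the start; its origin is the centre of its underside, z up; it stands upright at the start, loose, on the table in a place that changes.
- small_bush: Small copper bush, 28 mm high: a tube of 32 mm outer diameter whose top 6 mm is a flange of 44 mm diameter; through bore 22 mm; about 0.13 kg; flange up at the start; its origin is the centre of its underside, z up; it stands upright at the start, loose, on the table in a place that changes.
- large_weight: Large steel weight: a solid disc of 52 mm diameter and 12 mm thickness with an upright dark round knob of 22 mm diameter on its middle, 32 mm tall (whole height 44 mm); about 0.29 kg; its origin is the centre of its underside, z up; it stands upright at the start, loose, on the table in a place that changes.
- small_weight: Small steel weight: a solid disc of 36 mm diameter and 12 mm thickness with an upright dark round knob of 22 mm diameter on its middle, 32 mm tall (whole height 44 mm); about 0.18 kg; its origin is the centre of its underside, z up; it stands upright at the start, loose, on the table in a place that changes.
- grease_tin: Closed green round tin with a black lid, 56 mm diameter, 55 mm high, not part of the job: a bystander among the parts, to be left where it is; origin: centre of its underside.

How it is judged:
By the outcome, as a careful person would: the job done as asked, in the order asked, and still so for the second after the job is handed in, with the robot touching nothing.
It also fails if it takes over 128 s, if anything falls off the work surface, if the arm or the gripper's body presses on something with over 40 N, if the wrist force passes 120 N, or if a joint passes its speed limit or range.

## Robot

A 6-joint arm with a two-finger parallel gripper is mounted at the origin on the work surface. World frame = base frame: x ahead of the robot, y to its left, z up, the work surface at z = 0. Lengths are in mm, angles in degrees, forces in N, time in s.
With the tool pointing down it reaches from about 300 to 850 mm from the base axis. Payload 4.2 kg.
Tool frame: the origin (TCP) lies on the centre line of the jaws, within the pads' length; the fingertips stand 14 mm ahead of it and the grasp point (between the pads) lies 5 mm behind it; z points along the fingers, y is the line along which they close (so a half turn about z gives the same grasp; the last joint's range is limited). The gripper opens to 91 mm and grips with 3 to 60 N. Pads are 32 mm wide; open, the fingers measure 118 mm over their backs; the gripper's body (76 mm by 178 mm) begins 60 mm behind the grasp point.
Start: joints at [70.76, 18.312, 89.639, -0, 72.044, -1.146], TCP at [178.584, 546.58, 227.976] pointing down, gripper open.
Joint ranges: [-177.97, 177.97], [-48.28, 115.42], [12.27, 149.76], [-77.06, 257.06], [2.81, 150.46], [-146.56, 146.56]. Speed limits (degrees/s): [147.25, 147.25, 180, 180, 180, 180].

## Interface

Orientations are given as [roll, pitch, yaw] about the fixed x, y, z axes, in that order (R = Rz(yaw) Ry(pitch) Rx(roll)).
In Python, from workcell import env gives the robot as it stands.
- The arm moves only by the tool arm_command, never from a script. Its argument "motion" is a list of rows, each an object with "offset": the shift along the tool's x, y, z in m, a list of three; "spin": the turn about the tool's z in rad. In form: [{"offset": [tx, ty, tz], "spin": spin}, ...]. A call has 1 to 5 rows; each row shifts and turns the commanded pose from where the row before left it, along the tool's axes as they then stand; what a row does not reach is not made up. A row lasts 1/8 s, in which the tool goes at most 62.5 mm and 10.7 degrees, less where a joint would pass 70% of its speed; a pose out of reach is approached as far as the arm can. A call with a gripper value outside its range is refused whole. "jaw" is the finger opening in m, from 0 to 0.0912, set as the call begins (left out, the last holds). The fingers move at their own pace and stop on an object; "newtons" is the grip in N (left out, the last holds). Time passes only in rows, so rows that do not move let the fingers close. It gives the time, the measured TCP pose, the force, the opening and the grip force at its end, in the units of the state.
- env.state(): the state, without advancing time (a new reading comes with each control period).
- env.grab_frame(name): name is "side" or "top" or "wrist"; returns (picture, depth): 400x640x3 uint8, blue, green, red; 400x640 float32, mm along the optical axis (not along the pixel's ray), 0 where there is no reading.
- env.camera_model(name): a dict with "fx", "fy", "cx", "cy" (pixels), "eye" and "rotation" of the camera in the world; the wrist camera has in their place "hand_eye" (4x4, takes a point from camera to tool coordinates, whose origin is the TCP and whose axes are the flange's). Camera axes: x right, y down, z forward; pixel columns grow to the right and rows downward; lengths in mm; the calibration is good to about 2 mm. A picture is of the moment at which its call begins: read the wrist's pose just before it. camera_model takes no time and is no camera call.
- env.job_done(): hands the job in; it is judged then, once.
Trained networks look in the newest picture that a camera, given by its name, has taken for a name from the list of things; names that differ only in an ending like _2 or _b are one class to them, and where a whole thing is asked for, a point or a joint stands for the part that bears it (a point fixed in the world has none). Each returns a list of dicts, best first, with "score" (0 to 1); they miss things now and then, are a little off and sometimes report something else, mostly with a low value. They report only what shows in the picture. A call takes as long as a camera call.
- env.boxes_of(camera, target): "bbox" ([left, top, right, bottom] in pixels, round what is visible of it).
- env.pinpoint(camera, target): "location" ([column, row] in pixels: a listed point, or the origin of a listed thing).
The state is a dict: "time_s": time; "qpos": joint angles; "qvel": joint speeds; "effort": joint torques, N m; "ee_pos": TCP position; "ee_rot": TCP orientation; "force": force on the tool from outside, world axes, zero at the start; "torque": the same for the moment, N m; "gripper_width": finger opening in mm; "gripper_force": force on a finger pad.
Only numpy, scipy, OpenCV 4.12 (cv2) and the standard library are available. Lean on these libraries where they do the work, as an engineer would, in place of code of your own. Each camera call takes 0.05 s, during which the arm holds its last target. There are 200 camera calls.

## Working session

There is one attempt and no reset: what is moved stays moved. The work goes in short steps, Python scripts to look and compute and a tool call to move; the robot and the scene stay as the last step left them, time stands still between calls to the robot, and variables do not carry over. Pictures are saved under pics/ and viewed, at most 14 in all, crops included, and the job is handed in when it is done.

Besides the shell and the picture viewer there is one more tool, called after "Request:" by a JSON object that holds its "op" and its "data", one argument or row to a line. arm_command: Moves the arm, as the interface text tells. Its arguments: {"type":"object","properties":{"motion":{"type":"array"},"jaw":{"type":"number"},"newtons":{"type":"number"}},"required":["motion"]}

```bash
mkdir -p pics; ls; cat > h.py <<'E'
import numpy as np, cv2
from workcell import env
from scipy.spatial.transform import Rotation as R
N=["square_jig","round_jig","spacer","large_bush","small_bush","large_weight","small_weight","grease_tin"]
def cloud(cam):
    st=env.state(); im,d=env.grab_frame(cam); m=env.camera_model(cam)
    v,u=np.mgrid[:400,:640]
    p=np.stack([(u-m["cx"])/m["fx"]*d,(v-m["cy"])/m["fy"]*d,d],-1)
    if "eye" in m: p=p@np.array(m["rotation"]).T+np.array(m["eye"])
    else:
        H=np.array(m["hand_eye"]); p=p@H[:3,:3].T+H[:3,3]
        p=p@R.from_euler("xyz",st["ee_rot"],degrees=True).as_matrix().T+np.array(st["ee_pos"])
    p[d<=0]=np.nan
    return im,d,p
E
python3 - <<'E'
from h import *
print(env.state())
for c in ["top","side"]:
    m=env.camera_model(c); print(m)
    im,d,p=cloud(c); cv2.imwrite(f"pics/{c}1.png",im); np.savez(f"{c}1.npz",p=p,im=im)
    for n in N:
        b=env.boxes_of(c,n); q=env.pinpoint(c,n)
        print(c,n,[(np.round(x["bbox"]),round(x["score"],2)) for x in b[:2]],[(np.round(x["location"]),round(x["score"],2)) for x in q[:2]])
print(env.camera_model("wrist"))
E
```

```text
pics
{'time_s': 0.0, 'qpos': array([ 7.07609673e+01,  1.83490801e+01,  8.97068928e+01, -3.39276577e-04,
        7.20412544e+01, -1.14628349e+00]), 'qvel': array([ 0.02539272, -0.01390765, -0.04637891, -0.07624081,  0.0916651 ,
        0.14041093]), 'effort': array([ 1.21101497e-03, -4.12466955e+01, -2.31978214e+01,  7.27956416e-02,
        4.56902571e-02, -1.53165079e-04]), 'ee_pos': array([178.41775375, 546.11916758, 227.14261426]), 'ee_rot': array([-1.79902786e+02, -1.62253627e-03,  1.61907354e+02]), 'force': array([-0.89371638, -0.33480669, -0.42806369]), 'torque': array([ 0.03657388, -0.03340445, -0.03353605]), 'gripper_force': 0.0, 'gripper_width': 91.33130374164435}
{'fx': 378.7828224411649, 'fy': 378.7828224411649, 'cx': 315.373863769162, 'cy': 200.22671474241653, 'eye': array([395.05144666,  16.18069834, 903.33173847]), 'rotation': array([-1.68457241e+02,  6.75171186e-02, -9.37261810e+01])}Traceback (most recent call last):
  File "<stdin>", line 5, in <module>
  File "h.py", line 9, in cloud
    if "eye" in m: p=p@np.array(m["rotation"]).T+np.array(m["eye"])
                     ~~~~~~~~~~~~~~~~~~~~~~~~~~~^~~~~~~~~~~~~~~~~~~
ValueError: operands could not be broadcast together with shapes (400,640) (3,)
```

```bash
sed -i 's/np.array(m\["rotation"\]).T/R.from_euler("xyz",m["rotation"],degrees=True).as_matrix().T/' h.py
python3 - <<'E'
from h import *
for c in ["top","side"]:
    im,d,p=cloud(c); cv2.imwrite(f"pics/{c}1.png",im); np.savez(f"{c}1.npz",p=p,im=im)
    for n in N:
        b=env.boxes_of(c,n); q=env.pinpoint(c,n)
        print(c,n,[(np.round(x["bbox"]),round(x["score"],2)) for x in b[:2]],[(np.round(x["location"]),round(x["score"],2)) for x in q[:2]])
print(env.camera_model("side"),env.camera_model("wrist"))
E
```

```text
top square_jig [(array([245., 178., 284., 220.]), 0.86)] [(array([264., 199.]), 0.78)]
top round_jig [(array([353., 186., 387., 220.]), 0.79)] [(array([368., 200.]), 0.66)]
top spacer [(array([300., 146., 323., 171.]), 0.74)] [(array([311., 159.]), 0.9)]
top large_bush [(array([460., 233., 480., 256.]), 0.89)] [(array([467., 246.]), 0.76)]
top small_bush [(array([174., 253., 198., 275.]), 0.58)] [(array([191., 263.]), 0.48)]
top large_weight [(array([428., 175., 452., 189.]), 0.87)] [(array([436., 183.]), 0.73), (array([191., 264.]), 0.62)]
top small_weight [(array([314., 231., 328., 244.]), 0.57), (array([353., 188., 386., 219.]), 0.33)] [(array([323., 241.]), 0.56)]
top grease_tin [(array([184., 187., 209., 212.]), 0.66)] [(array([203., 201.]), 0.77)]
side square_jig [] [(array([298., 178.]), 0.79)]
side round_jig [(array([344., 222., 373., 254.]), 0.79), (array([275., 160., 324., 194.]), 0.32)] [(array([358., 235.]), 0.95)]
side spacer [(array([343., 171., 362., 196.]), 0.8)] [(array([354., 185.]), 0.94)]
side large_bush [(array([374., 309., 404., 341.]), 0.8)] [(array([385., 328.
[... 419 characters left out ...]
, 148.]), 0.68)]
{'fx': 492.4903378386556, 'fy': 492.4903378386556, 'cx': 321.21702852077766, 'cy': 199.6535678245921, 'eye': array([   6.71666898, -634.23941912,  890.60654066]), 'rotation': array([-135.22066731,   -0.45770979,  -40.89445693])} {'fx': 282.9602887784175, 'fy': 282.9602887784175, 'cx': 316.1865675624871, 'cy': 197.8210209361571, 'hand_eye': array([[-5.99272947e-04, -9.63016766e-01, -2.69440809e-01,
         7.60862399e+01],
       [ 9.99999573e-01, -3.87387848e-04, -8.39559899e-04,
         8.76004819e-01],
       [ 7.04132163e-04, -2.69441197e-01,  9.63016586e-01,
        -1.56273996e+02],
       [ 0.00000000e+00,  0.00000000e+00,  0.00000000e+00,
         1.00000000e+00]])}
```

View pics/top1.png

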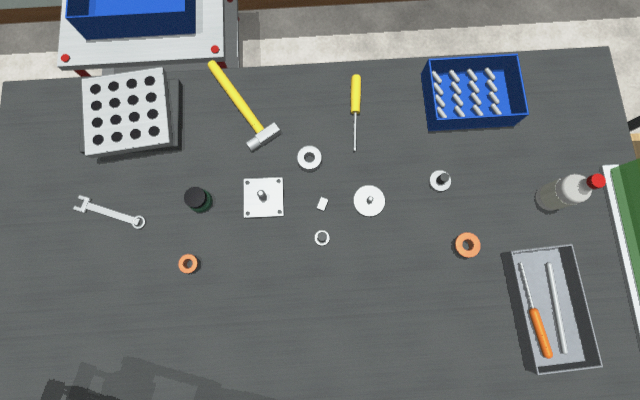

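View pics/side1.png

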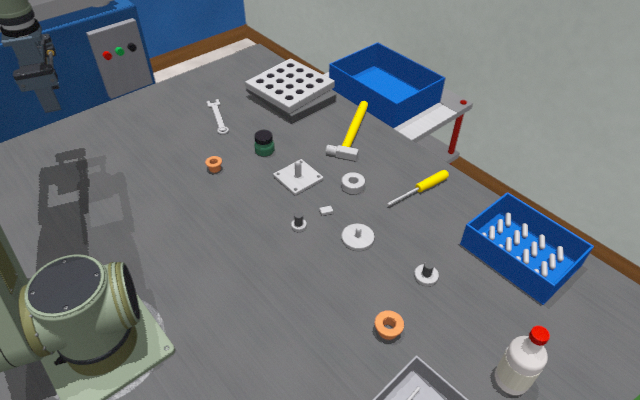

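```bash
cat >> h.py <<'E'
def obj(ps,c,r,z0,z1):
    # points within r of c and height band; returns mid-range centre (min enclosing circle), n
    q=ps[(np.hypot(ps[:,0]-c[0],ps[:,1]-c[1])<r)&(ps[:,2]>z0)&(ps[:,2]<z1)]
    if len(q)<4: return None
    e,rad=cv2.minEnclosingCircle(q[:,:2].astype(np.float32)); return np.round(e,1),round(rad,1),len(q),np.round(np.median(q[:,2]),1)
E
python3 - <<'E'
from h import *
T={"square_jig":(264,198),"round_jig":(370,201),"spacer":(310,158),"large_bush":(467,245),"small_bush":(188,264),"large_weight":(440,181),"small_weight":(321,237),"grease_tin":(198,198),"block":(323,204)}
hz={"square_jig":(8,16),"round_jig":(8,16),"spacer":(19,28),"large_bush":(25,35),"small_bush":(23,33),"large_weight":(8,16),"small_weight":(8,16),"grease_tin":(50,60),"block":(4,80)}
pt=np.load("top1.npz")["p"]; ps=np.load("side1.npz")["p"].reshape(-1,3); pf=pt.reshape(-1,3)
print("table z", np.nanmedian(pt[330,200:400,2]), )
for n,(u,v) in T.items():
    w=pt[v-3:v+4,u-3:u+4].reshape(-1,3); c=np.nanmedian(w,0)
    z0,z1=hz[n]
    print(n,np.round(c),"top",obj(pf,c,50 if 'jig' not in n else 65,z0,z1),"side",obj(ps,c,50 if 'jig' not in n else 65,z0,z1), "knob/post", obj(pf,c,25,z1+8,80),obj(ps,c,25,z1+8,80))
E
```

```text
table z -0.31695871658536134
square_jig [586. 126.  23.] top (array([590.8, 130.3]), 64.4, 1423, np.float64(11.8)) side (array([591.1, 128.4]), 62.7, 776, np.float64(12.9)) knob/post (array([593. , 130.6]), 9.0, 68, np.float64(53.5)) (array([594.8, 126.2]), 8.8, 85, np.float64(44.6))
round_jig [ 564. -122.   23.] top (array([ 567.8, -122.6]), 37.9, 723, np.float64(11.9)) side (array([ 571.8, -124.4]), 39.9, 591, np.float64(12.9)) knob/post (array([ 567.8, -122.6]), 6.9, 30, np.float64(34.5)) (array([ 569.1, -126. ]), 7.3, 36, np.float64(33.0))
spacer [687.  12.   0.] top (array([681.6,  14.4]), 30.2, 379, np.float64(23.6)) side (array([683.8,  10.8]), 31.8, 267, np.float64(24.9)) knob/post None None
large_bush [ 447. -347.    1.] top (array([ 446.4, -337. ]), 29.0, 404, np.float64(29.8)) side (array([ 449.1, -339.2]), 29.6, 501, np.float64(30.4)) knob/post None None
small_bush [446. 314.   1.] top (array([445.4, 306.2]), 22.3, 222, np.float64(27.4)) side (array([448.1, 303.3]), 22.9, 129, np.float64(28.7)) knob/post None None
large_weight [ 600. -292.   30.] top (array([ 606.5, -299.6]), 26.1, 238, np.float64(12.0)) side (array([ 608.2, -301.4]), 26.4, 267, np.float64(12.7)) knob/post (array([ 606.4, -299. ]), 11.1, 92, np.float64(43.1)) (array([ 609.5, -301.9]), 11.7, 119, np.float64(42.1))
small_weight [484.  -1.  44.] top (array([486.1,  -3.8]), 17.8, 99, np.float64(12.0)) side (array([488.,  -6.]), 18.8, 86, np.float64(12.3)) knob/post (array([486.1,  -3.7]), 10.8, 75, np.float64(43.5)) (array([488.8,  -6.3]), 12.7, 98, np.float64(41.9))
grease_tin [591. 274.  55.] top (array([593.7, 282.7]), 25.4, 365, np.float64(54.6)) side (array([595.2, 279.1]), 27.6, 183, np.float64(55.9)) knob/post None None
block [566. -12.  11.] top (array([576.8,   9.7]), 34.1, 110, np.float64(11.4)) side (array([566.8, -11.5]), 48.7, 149, np.float64(10.3)) knob/post None None
```

Request:
{"op": "arm_command", "data": {
  "motion": [
    {"offset": [0,0,0],"spin": 0.18},
    {"offset": [0,0,0],"spin": 0.18},
    {"offset": [0,0,0],"spin": 0.18},
    {"offset": [0,0,0],"spin": 0.18},
    {"offset": [0,0,0],"spin": 0.18}
  ],
  "jaw": 0.07,
  "newtons": 25
}}

```text
time_s: 2.38
ee_pos: [178.6, 546.6, 228.0]
ee_rot: [180.0, -0.0, 110.0]
force: [0.9, 0.7, -0.1]
gripper_width: 70.2
gripper_force: 0.0
```

Request:
{"op": "arm_command", "data": {
  "motion": [
    {"offset": [0,0,0],"spin": 0.18},
    {"offset": [0,0,0],"spin": 0.175},
    {"offset": [0,0,0],"spin": 0}
  ]
}}

```text
time_s: 2.75
ee_pos: [178.6, 546.6, 228.0]
ee_rot: [180.0, -0.0, 90.1]
force: [0.4, -0.1, 0.2]
gripper_width: 70.3
gripper_force: 0.0
```

Request:
{"op": "arm_command", "data": {
  "motion": [
    {"offset": [-0.035,0.038,0.01],"spin": 0},
    {"offset": [-0.035,0.038,0.01],"spin": 0},
    {"offset": [-0.035,0.038,0.01],"spin": 0},
    {"offset": [-0.035,0.038,0.01],"spin": 0},
    {"offset": [-0.035,0.038,0.01],"spin": 0}
  ]
}}

```text
time_s: 3.38
ee_pos: [369.7, 370.5, 177.9]
ee_rot: [180.0, -0.0, 90.2]
force: [0.3, 0.9, -0.0]
gripper_width: 69.9
gripper_force: 0.0
```

Request:
{"op": "arm_command", "data": {
  "motion": [
    {"offset": [-0.035,0.038,0.01],"spin": 0},
    {"offset": [-0.031,0.04,0.01],"spin": 0},
    {"offset": [0,0,0],"spin": 0}
  ]
}}

```text
time_s: 3.75
ee_pos: [448.5, 303.4, 157.2]
ee_rot: [-180.0, 0.1, 89.9]
force: [0.4, 1.3, -1.2]
gripper_width: 70.3
gripper_force: 0.0
```

```bash
python3 - <<'E'
from h import *
s=env.state(); print(s["ee_pos"],s["ee_rot"])
im,d,p=cloud("wrist"); cv2.imwrite("pics/w1.png",im)
pf=p.reshape(-1,3)
print(obj(pf,(446,305),40,23,33), np.nanmedian(pf[:,2]))
E
```

```text
[448.4656325  303.43233651 157.17013572] [-1.79968737e+02  5.44744579e-02  8.99019213e+01]
(array([446.9, 307.2]), 21.9, 996, np.float64(27.3)) 0.2635716802928272
```

View pics/w1.png

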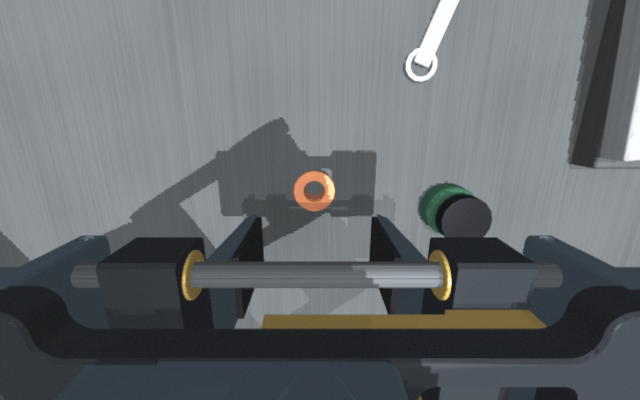

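Request:
{"op": "arm_command", "data": {
  "motion": [
    {"offset": [0.002,-0.002,0.05],"spin": 0},
    {"offset": [0,0,0.045],"spin": 0},
    {"offset": [0,0,0.03],"spin": 0},
    {"offset": [0,0,0.01],"spin": 0},
    {"offset": [0,0,0],"spin": 0}
  ]
}}

```text
time_s: 4.42
ee_pos: [444.3, 308.4, 23.2]
ee_rot: [-180.0, -0.0, 90.1]
force: [-0.2, -0.6, 0.7]
gripper_width: 69.8
gripper_force: 0.0
```

Request:
{"op": "arm_command", "data": {
  "motion": [
    {"offset": [0,0,0],"spin": 0},
    {"offset": [0,0,0],"spin": 0},
    {"offset": [0,0,0],"spin": 0},
    {"offset": [0,0,0],"spin": 0},
    {"offset": [0,0,0],"spin": 0}
  ],
  "jaw": 0.03
}}

```text
time_s: 5.05
ee_pos: [445.3, 307.9, 23.8]
ee_rot: [179.9, -0.1, 90.0]
force: [-0.4, -0.8, 5.8]
gripper_width: 42.3
gripper_force: 25.0
```

Request:
{"op": "arm_command", "data": {
  "motion": [
    {"offset": [0,0,-0.015],"spin": 0},
    {"offset": [0,0,-0.05],"spin": 0},
    {"offset": [-0.05,0.015,0],"spin": 0},
    {"offset": [-0.054,0.015,0],"spin": 0},
    {"offset": [-0.054,0.015,0],"spin": 0}
  ]
}}

```text
time_s: 5.68
ee_pos: [489.6, 148.2, 88.6]
ee_rot: [180.0, -0.0, 90.0]
force: [0.5, 0.7, -1.2]
gripper_width: 41.9
gripper_force: 25.0
```

Request:
{"op": "arm_command", "data": {
  "motion": [
    {"offset": [-0.055,0.016,0],"spin": 0},
    {"offset": [-0.055,0.016,0],"spin": 0},
    {"offset": [-0.055,0.016,0],"spin": 0},
    {"offset": [-0.055,0.016,0],"spin": 0},
    {"offset": [-0.051,0.0154,0],"spin": 0}
  ]
}}

```text
time_s: 6.3
ee_pos: [569.0, -123.3, 88.4]
ee_rot: [-180.0, -0.0, 90.0]
force: [0.8, 0.0, -1.4]
gripper_width: 42.2
gripper_force: 25.0
```

Request:
{"op": "arm_command", "data": {
  "motion": [
    {"offset": [0,0,0],"spin": 0},
    {"offset": [0,0,0],"spin": 0}
  ]
}}

```text
time_s: 6.55
ee_pos: [568.2, -121.0, 87.9]
ee_rot: [-179.9, -0.1, 90.0]
force: [-0.6, 0.7, -1.8]
gripper_width: 42.2
gripper_force: 25.0
```

```bash
python3 - <<'E'
from h import *
s=env.state(); print(s["ee_pos"],s["ee_rot"],s["force"])
im,d,p=cloud("wrist"); cv2.imwrite("pics/w2.png",im); np.savez("w2.npz",p=p,im=im)
pf=p.reshape(-1,3); c=s["ee_pos"]
print("bush",obj(pf,c[:2],30,c[2]-3,c[2]+10)); print("plate",obj(pf,c[:2],60,8,16)); print("post",obj(pf,c[:2],25,20,40))
E
```

```text
[ 568.22645354 -121.00609039   87.85498319] [-1.79922170e+02 -5.61640477e-02  8.99583433e+01] [-0.61019342  0.71203851 -1.80527446]
bush (array([ 568.5, -111.4]), 25.6, 2120, np.float64(91.3))
plate (array([ 569.7, -121.9]), 37.6, 3835, np.float64(11.5))
post (array([ 570.3, -120.3]), 6.5, 81, np.float64(27.4))
```

View pics/w2.png

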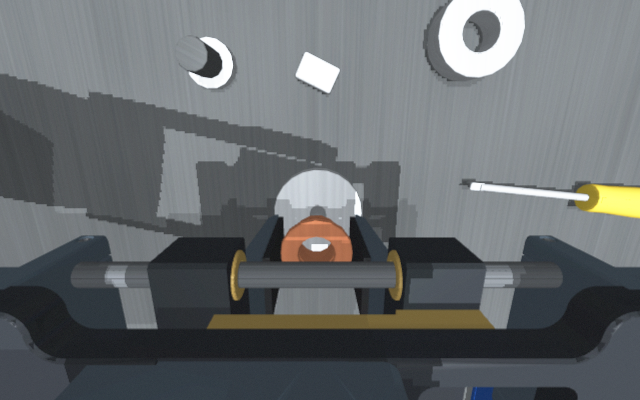

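```bash
python3 - <<'E'
from h import *
f=np.load("w2.npz"); im=f["im"].astype(int); p=f["p"]
m=(im[...,2]>im[...,0]+40)&(im[...,2]>90)&np.isfinite(p[...,2]); m[:205]=0;m[300:]=0;m[:,:270]=0;m[:,360:]=0
q=p[m]; print(len(q)); print(np.round(np.percentile(q[:,2],[1,10,30,50,70,90,99]),1))
t=q[q[:,2]>np.percentile(q[:,2],30)]
A=np.c_[t[:,:2]-t[:,:2].mean(0),np.ones(len(t))]
for _ in range(3):
    k=np.linalg.lstsq(A,t[:,2],rcond=None)[0]; r=abs(A@k-t[:,2]); A=A[r<1.5];t=t[r<1.5]
print(k,len(t),cv2.minEnclosingCircle(t[:,:2].astype(np.float32)),t.min(0),t.max(0))
E
```

```text
2306
[ 66.7  74.2  90.4  91.1  91.6  92.1 164.3]
[-3.24580313e-03  1.61915542e-01  9.18084531e+01] 273 ((568.6256713867188, -115.55066680908203), 20.343149185180664) [ 548.28269303 -117.37527902   90.49370078] [ 588.96747524 -110.00366508   92.87288952]
```

```bash
python3 - <<'E'
from h import *
f=np.load("w2.npz"); im=f["im"].astype(int); p=f["p"]
m=(im[...,2]>im[...,0]+40)&(im[...,2]>90)&np.isfinite(p[...,2]); m[:205]=0;m[300:]=0;m[:,:270]=0;m[:,360:]=0
q=p[m]; q=q[(q[:,2]>60)&(q[:,2]<110)]
for y in range(-140,-90,3):
    s=q[(q[:,1]>=y)&(q[:,1]<y+3)]
    if len(s): print(y,len(s),np.round(np.percentile(s[:,2],[5,50,95]),1),np.round([s[:,0].min(),s[:,0].max()],1))
E
```

```text
-134 157 [66.7 73.5 79.7] [562.5 574.3]
-131 140 [66.8 75.4 84.2] [559.5 577.6]
-128 134 [68.4 83.9 91.8] [548.  589.2]
-125 203 [79.5 91.3 92.3] [547.3 589.3]
-122 163 [90.2 91.3 92.3] [547.5 589.8]
-119 178 [90.2 91.5 92.2] [547.4 589.2]
-116 189 [90.3 91.4 92.3] [547.6 589.1]
-113 242 [90.2 91.3 92.3] [549.  588.3]
-110 283 [90.2 91.5 92.3] [550.7 585.9]
-107 294 [68.4 91.3 92.4] [552.7 584.1]
-104 212 [88.9 91.1 92.2] [556.7 581.7]
-101 68 [87.8 89.7 92. ] [562.1 575.3]
```

Request:
{"op": "arm_command", "data": {
  "motion": [
    {"offset": [0,0.001,0.02],"spin": 0},
    {"offset": [0,0,0.015],"spin": 0},
    {"offset": [0,0,0.012],"spin": 0},
    {"offset": [0,0,0.0055],"spin": 0},
    {"offset": [0,0,0],"spin": 0}
  ]
}}

```text
time_s: 7.22
ee_pos: [570.0, -121.1, 35.9]
ee_rot: [180.0, -0.0, 90.0]
force: [-2.8, 1.5, 1.6]
gripper_width: 42.2
gripper_force: 25.0
```

Request:
{"op": "arm_command", "data": {
  "motion": [
    {"offset": [0,0,0],"spin": 0},
    {"offset": [0,0,0],"spin": 0},
    {"offset": [0,0,0],"spin": 0}
  ],
  "jaw": 0.06
}}

```text
time_s: 7.6
ee_pos: [570.2, -121.5, 35.5]
ee_rot: [180.0, 0.0, 90.0]
force: [0.7, -0.3, 0.2]
gripper_width: 59.8
gripper_force: 0.0
```

Request:
{"op": "arm_command", "data": {
  "motion": [
    {"offset": [0,0,-0.03],"spin": 0},
    {"offset": [0,0,-0.04],"spin": 0},
    {"offset": [0.039,-0.0275,0],"spin": 0},
    {"offset": [0.039,-0.0275,0],"spin": 0},
    {"offset": [0.039,-0.0275,0],"spin": 0}
  ]
}}

```text
time_s: 8.22
ee_pos: [486.7, -3.5, 105.6]
ee_rot: [180.0, -0.0, 90.0]
force: [-0.1, -0.2, -0.0]
gripper_width: 60.0
gripper_force: 0.0
```

Request:
{"op": "arm_command", "data": {
  "motion": [
    {"offset": [0,0,0],"spin": 0},
    {"offset": [0,0,0],"spin": 0}
  ],
  "jaw": 0.05
}}

```text
time_s: 8.48
ee_pos: [488.4, -4.6, 105.8]
ee_rot: [179.9, 0.0, 90.0]
force: [0.5, 0.7, 0.2]
gripper_width: 50.1
gripper_force: 0.0
```

```bash
python3 - <<'E'
from h import *
s=env.state(); print(s["ee_pos"],s["ee_rot"],s["force"])
im,d,p=cloud("wrist"); pf=p.reshape(-1,3); cv2.imwrite("pics/w3.png",im)
print("weight",obj(pf,(487,-4),30,8,16),obj(pf,(487,-4),25,40,47))
im,d,p=cloud("top"); pf=p.reshape(-1,3); cv2.imwrite("pics/t3.png",im[100:300,140:500])
print("bush",obj(pf,(568,-122.6),30,36,46),"plate",obj(pf,(568,-122.6),60,8,16))
E
```

```text
[488.35057263  -4.63833441 105.79486001] [1.79902683e+02 1.57977978e-02 9.00251682e+01] [0.47571472 0.66978338 0.24356152]
weight (array([487.7,  -3. ]), 17.8, 528, np.float64(11.4)) (array([487.7,  -3. ]), 10.8, 521, np.float64(43.4))
bush (array([ 570.4, -140.5]), 8.4, 11, np.float64(40.2)) plate (array([ 570.1, -147.4]), 27.6, 94, np.float64(11.9))
```

View pics/w3.png

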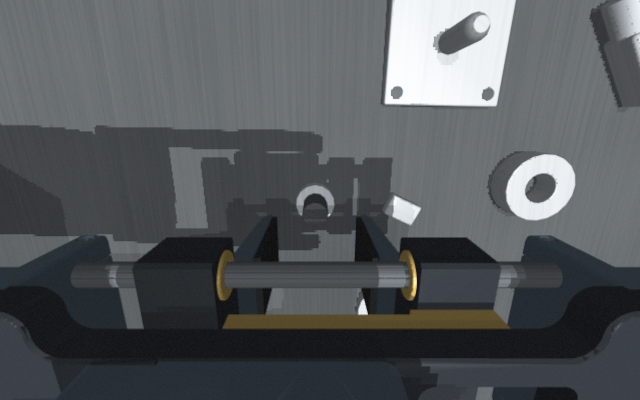

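Request:
{"op": "arm_command", "data": {
  "motion": [
    {"offset": [0.0005,0,0.035],"spin": 0},
    {"offset": [0,0,0.025],"spin": 0},
    {"offset": [0,0,0.0145],"spin": 0},
    {"offset": [0,0,0],"spin": 0}
  ]
}}

```text
time_s: 9.07
ee_pos: [487.4, -4.4, 30.1]
ee_rot: [-179.9, -0.0, 90.0]
force: [-1.1, -0.5, -0.0]
gripper_width: 49.7
gripper_force: 0.0
```

Request:
{"op": "arm_command", "data": {
  "motion": [
    {"offset": [0,0,0],"spin": 0},
    {"offset": [0,0,0],"spin": 0},
    {"offset": [0,0,0],"spin": 0},
    {"offset": [0,0,0],"spin": 0}
  ],
  "jaw": 0.01
}}

```text
time_s: 9.57
ee_pos: [487.6, -3.9, 31.5]
ee_rot: [180.0, -0.0, 90.0]
force: [-0.9, 0.2, 4.2]
gripper_width: 21.4
gripper_force: 25.0
```

Request:
{"op": "arm_command", "data": {
  "motion": [
    {"offset": [0,0,-0.02],"spin": 0},
    {"offset": [0,0,-0.045],"spin": 0},
    {"offset": [-0.04,0.0275,0],"spin": 0},
    {"offset": [-0.04,0.0275,0],"spin": 0},
    {"offset": [-0.0395,0.0275,0],"spin": 0}
  ]
}}

```text
time_s: 10.2
ee_pos: [570.5, -124.4, 95.9]
ee_rot: [180.0, -0.0, 90.0]
force: [0.3, 0.2, -1.3]
gripper_width: 21.5
gripper_force: 25.0
```

Request:
{"op": "arm_command", "data": {
  "motion": [
    {"offset": [0,0,0],"spin": 0},
    {"offset": [0,0,0],"spin": 0},
    {"offset": [0,0,0],"spin": 0}
  ]
}}

```text
time_s: 10.58
ee_pos: [569.0, -122.4, 95.7]
ee_rot: [-179.9, -0.0, 90.1]
force: [-0.1, -1.4, -0.6]
gripper_width: 21.3
gripper_force: 25.0
```

```bash
python3 - <<'E'
from h import *
s=env.state(); print(s["ee_pos"],s["ee_rot"],s["force"])
im,d,p=cloud("wrist"); pf=p.reshape(-1,3); cv2.imwrite("pics/w4.png",im); np.savez("w4.npz",p=p,im=im)
c=(570,-122)
def rows(z0,z1):
    q=pf[(np.hypot(pf[:,0]-c[0],pf[:,1]-c[1])<60)&(pf[:,2]>z0)&(pf[:,2]<z1)]
    if len(q): print(z0,z1,len(q),np.round(np.percentile(q,[1,99],axis=0),1).tolist())
for b in [(8,16),(36,44),(62,70),(70,80),(102,112)]: rows(*b)
E
```

```text
[ 569.02009905 -122.37135223   95.68441671] [-1.79924818e+02 -3.48494844e-02  9.00541707e+01] [-0.07914304 -1.38001066 -0.62852727]
8 16 2533 [[533.4, -135.4, 9.5], [605.7, -85.5, 13.1]]
36 44 747 [[550.8, -118.6, 36.8], [590.4, -100.2, 40.8]]
62 70 87 [[556.5, -110.0, 64.1], [582.4, -103.7, 69.8]]
70 80 571 [[558.4, -121.0, 70.2], [580.5, -104.0, 79.3]]
102 112 1038 [[549.4, -122.6, 102.2], [589.6, -103.6, 111.6]]
```

View pics/w4.png

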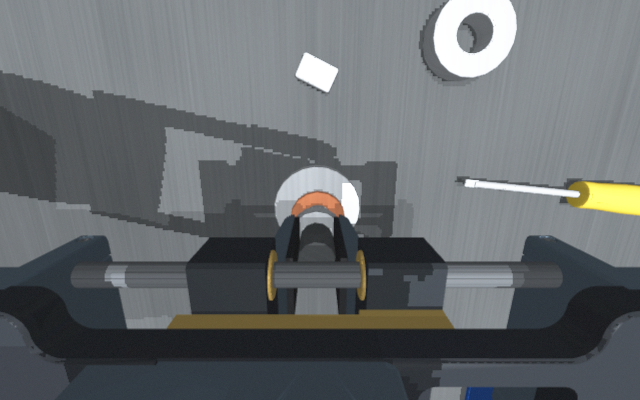

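```bash
cat >> h.py <<'E'
from scipy.optimize import least_squares
def arc(pf,c,z0,z1,r,rng,half=0.75):
    # far (+y) edge of a disc seen by the wrist camera, fixed radius -> centre
    q=pf[(np.hypot(pf[:,0]-c[0],pf[:,1]-c[1])<rng)&(pf[:,2]>z0)&(pf[:,2]<z1)]
    e=[]
    for x in np.arange(c[0]-half*r,c[0]+half*r,1.5):
        s=q[(q[:,0]>=x)&(q[:,0]<x+1.5)]
        if len(s): e.append(s[s[:,1].argmax(),:2])
    e=np.array(e)
    f=least_squares(lambda v:np.hypot(*(e-v).T)-r,c,loss="soft_l1")
    return np.round(f.x,1),len(e),round(float(np.sqrt(np.mean(f.fun**2))),2)
E
python3 - <<'E'
from h import *
pf=np.load("w4.npz")["p"].reshape(-1,3); c=(570,-122)
print("plate",arc(pf,c,8,14,38,50)); print("flange",arc(pf,c,37,42,22,28)); print("disc",arc(pf,c,74,79,18,22))
pf=np.load("w2.npz")["p"].reshape(-1,3)
print("plate2",arc(pf,c,8,14,38,50)); print("flange2",arc(pf,c,89,93,22,28,.6))
E
```

```text
plate (array([ 569.7, -122.9]), 38, 0.19)
flange (array([ 570.5, -122. ]), 22, 0.19)
disc (array([ 568.9, -122. ]), 16, 1.57)
plate2 (array([ 569.6, -123. ]), 38, 0.2)
flange2 (array([ 568.8, -122. ]), 18, 0.21)
```

Request:
{"op": "arm_command", "data": {
  "motion": [
    {"offset": [0,0.0007,0.01],"spin": 0},
    {"offset": [0,0,0.009],"spin": 0},
    {"offset": [0,0,0.0055],"spin": 0},
    {"offset": [0,0,0],"spin": 0},
    {"offset": [0,0,0],"spin": 0}
  ]
}}

```text
time_s: 11.25
ee_pos: [570.5, -123.3, 71.6]
ee_rot: [-180.0, -0.0, 90.0]
force: [-2.0, 1.3, 3.5]
gripper_width: 21.6
gripper_force: 25.0
```

Request:
{"op": "arm_command", "data": {
  "motion": [
    {"offset": [0,0,0],"spin": 0},
    {"offset": [0,0,0],"spin": 0},
    {"offset": [0,0,-0.04],"spin": 0},
    {"offset": [0,0,-0.05],"spin": 0}
  ],
  "jaw": 0.045
}}

```text
time_s: 11.75
ee_pos: [570.1, -123.3, 161.2]
ee_rot: [-179.8, -0.0, 90.0]
force: [0.6, -0.4, 0.4]
gripper_width: 45.5
gripper_force: 0.0
```

Request:
{"op": "arm_command", "data": {
  "motion": [
    {"offset": [0.0345,0.028,0.01],"spin": 0},
    {"offset": [0.0345,0.028,0.01],"spin": 0},
    {"offset": [0.0345,0.028,0.01],"spin": 0},
    {"offset": [0.034,0.0283,0.01],"spin": 0},
    {"offset": [0,0,0],"spin": 0}
  ],
  "jaw": 0.082
}}

```text
time_s: 12.38
ee_pos: [684.0, 16.6, 119.7]
ee_rot: [-179.9, -0.0, 90.2]
force: [-0.5, -0.1, -0.2]
gripper_width: 82.1
gripper_force: 0.0
```

Request:
{"op": "arm_command", "data": {
  "motion": [
    {"offset": [0,0,0],"spin": 0},
    {"offset": [0,0,0],"spin": 0}
  ]
}}

```text
time_s: 12.62
ee_pos: [682.5, 13.0, 121.9]
ee_rot: [180.0, 0.0, 89.9]
force: [0.1, -0.3, 0.3]
gripper_width: 82.2
gripper_force: 0.0
```

```bash
python3 - <<'E'
from h import *
s=env.state(); print(s["ee_pos"],s["force"])
im,d,p=cloud("wrist"); pf=p.reshape(-1,3)
print("spacer",obj(pf,(683,14),45,21,27),arc(pf,(683,14),21,27,30,45))
im,d,p=cloud("top"); pf=p.reshape(-1,3); cv2.imwrite("pics/t5.png",cv2.resize(im[120:260,160:500],None,fx=2,fy=2))
c=(568,-122.6)
print("flange",obj(pf,c,30,36,44),"disc",obj(pf,c,30,47,57),"knob",obj(pf,c,30,76,92),"plate",obj(pf,c,60,8,16))
E
```

```text
[682.53697796  13.03439122 121.87744801] [ 0.14678411 -0.2598646   0.2547934 ]
spacer (array([683.6,  14.9]), 29.8, 2420, np.float64(23.4)) (array([683.7,  14. ]), 30, 0.3)
flange (array([ 564.5, -139.9]), 7.8, 8, np.float64(39.4)) disc (array([ 564.8, -137. ]), 6.9, 11, np.float64(51.8)) knob (array([ 571.2, -128.1]), 8.8, 23, np.float64(84.0)) plate (array([ 571.8, -141.6]), 31.7, 113, np.float64(11.9))
```

View pics/t5.png

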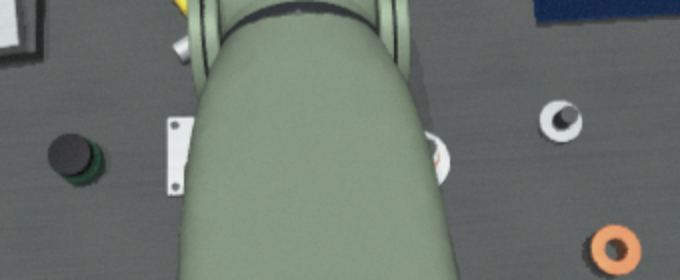

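Request:
{"op": "arm_command", "data": {
  "motion": [
    {"offset": [0,0,0.045],"spin": 0},
    {"offset": [0,0,0.035],"spin": 0},
    {"offset": [0,0,0.017],"spin": 0},
    {"offset": [0,0,0.0065],"spin": 0},
    {"offset": [0,0,0],"spin": 0}
  ]
}}

```text
time_s: 13.35
ee_pos: [683.6, 14.0, 18.7]
ee_rot: [179.9, -0.0, 90.0]
force: [0.0, 1.1, 1.1]
gripper_width: 82.2
gripper_force: 0.0
```

Request:
{"op": "arm_command", "data": {
  "motion": [
    {"offset": [0,0,0],"spin": 0},
    {"offset": [0,0,0],"spin": 0},
    {"offset": [0,0,0],"spin": 0},
    {"offset": [0,0,0],"spin": 0}
  ],
  "jaw": 0.045,
  "newtons": 40
}}

```text
time_s: 13.85
ee_pos: [683.3, 14.1, 18.8]
ee_rot: [179.9, -0.0, 90.0]
force: [-1.4, -0.4, 4.0]
gripper_width: 58.2
gripper_force: 40.0
```

Request:
{"op": "arm_command", "data": {
  "motion": [
    {"offset": [0,0,-0.02],"spin": 0},
    {"offset": [0,0,-0.05],"spin": 0},
    {"offset": [0.0386,-0.0303,0],"spin": 0},
    {"offset": [0.0386,-0.0303,0],"spin": 0},
    {"offset": [0.0387,-0.0304,0],"spin": 0}
  ]
}}

```text
time_s: 14.48
ee_pos: [590.3, 130.8, 86.9]
ee_rot: [-179.9, 0.0, 90.0]
force: [1.2, 0.7, -3.9]
gripper_width: 58.6
gripper_force: 40.0
```

Request:
{"op": "arm_command", "data": {
  "motion": [
    {"offset": [0,0,0],"spin": 0},
    {"offset": [0,0,0],"spin": 0},
    {"offset": [0,0,0],"spin": 0}
  ]
}}

```text
time_s: 14.85
ee_pos: [592.6, 129.2, 87.6]
ee_rot: [180.0, 0.0, 89.9]
force: [0.4, -0.1, -3.6]
gripper_width: 58.8
gripper_force: 40.0
```

```bash
python3 - <<'E'
from h import *
s=env.state(); print(s["ee_pos"],s["force"])
im,d,p=cloud("wrist"); pf=p.reshape(-1,3); cv2.imwrite("pics/w6.png",im); np.savez("w6.npz",p=p,im=im)
c=(592,130)
print("spacer",arc(pf,c,90,97,30,40,.6))
q=pf[(abs(pf[:,0]-c[0])<75)&(abs(pf[:,1]-c[1])<75)&(pf[:,2]>9)&(pf[:,2]<14.5)]
print(len(q),np.round(np.percentile(q,[.5,99.5],axis=0),1).tolist())
print("post",obj(pf,c,25,25,60))
E
```

```text
[592.61071917 129.18452426  87.61716278] [ 0.43358182 -0.12870248 -3.61444079]
spacer (array([593.2, 129.3]), 24, 0.19)
6692 [[547.6, 89.1, 9.5], [642.1, 179.6, 13.2]]
post (array([594.1, 125.7]), 5.1, 49, np.float64(56.6))
```

View pics/w6.png

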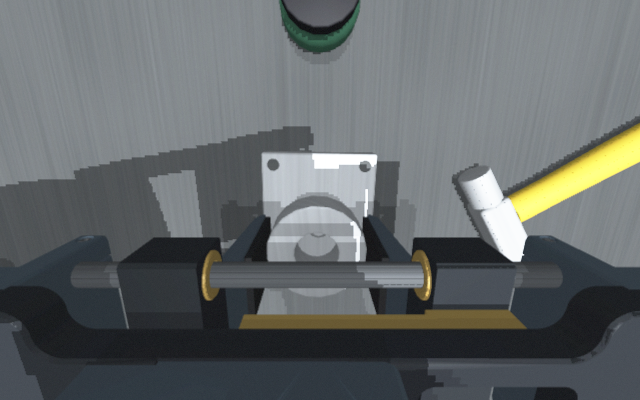

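Request:
{"op": "arm_command", "data": {
  "motion": [
    {"offset": [0.0015,0.0012,0.01],"spin": 0},
    {"offset": [0,0,0.02],"spin": 0},
    {"offset": [0,0,0.017],"spin": 0},
    {"offset": [0,0,0.0105],"spin": 0},
    {"offset": [0,0,0],"spin": 0}
  ]
}}

```text
time_s: 15.52
ee_pos: [593.5, 131.4, 30.6]
ee_rot: [180.0, -0.0, 90.0]
force: [-0.8, -0.7, -0.3]
gripper_width: 58.6
gripper_force: 40.0
```

Request:
{"op": "arm_command", "data": {
  "motion": [
    {"offset": [0,0,0],"spin": 0},
    {"offset": [0,0,0],"spin": 0},
    {"offset": [0,0,0],"spin": 0},
    {"offset": [0,0,-0.05],"spin": 0},
    {"offset": [0,0,-0.05],"spin": 0}
  ],
  "jaw": 0.078
}}

```text
time_s: 16.15
ee_pos: [593.0, 131.4, 131.2]
ee_rot: [-179.9, 0.0, 90.0]
force: [0.8, -0.0, -0.3]
gripper_width: 77.8
gripper_force: 0.0
```

Request:
{"op": "arm_command", "data": {
  "motion": [
    {"offset": [-0.05,-0.016,0],"spin": 0},
    {"offset": [-0.052,-0.016,0],"spin": 0},
    {"offset": [-0.052,-0.016,0],"spin": 0},
    {"offset": [-0.052,-0.016,0],"spin": 0},
    {"offset": [-0.053,-0.016,0],"spin": 0}
  ]
}}

```text
time_s: 16.77
ee_pos: [512.7, -129.1, 130.8]
ee_rot: [179.9, 0.0, 90.0]
force: [0.9, -0.0, 0.2]
gripper_width: 77.7
gripper_force: 0.0
```

Request:
{"op": "arm_command", "data": {
  "motion": [
    {"offset": [-0.053,-0.016,0],"spin": 0},
    {"offset": [-0.053,-0.016,0],"spin": 0},
    {"offset": [-0.053,-0.016,0],"spin": 0},
    {"offset": [-0.0508,-0.0173,0],"spin": 0},
    {"offset": [0,0,0],"spin": 0}
  ]
}}

```text
time_s: 17.4
ee_pos: [446.9, -340.5, 130.5]
ee_rot: [180.0, 0.1, 89.7]
force: [0.5, 0.5, -0.5]
gripper_width: 78.1
gripper_force: 0.0
```

Request:
{"op": "arm_command", "data": {
  "motion": [
    {"offset": [0,0,0],"spin": 0},
    {"offset": [0,0,0],"spin": 0}
  ]
}}

```text
time_s: 17.65
ee_pos: [448.3, -336.0, 130.4]
ee_rot: [-180.0, -0.0, 90.1]
force: [-0.2, 0.5, 0.2]
gripper_width: 77.9
gripper_force: 0.0
```

```bash
python3 - <<'E'
from h import *
s=env.state(); print(s["ee_pos"],s["ee_rot"],s["force"])
im,d,p=cloud("wrist"); pf=p.reshape(-1,3)
c=(448,-337)
print("bush",obj(pf,c,45,27,33),arc(pf,c,27,33,29,45))
im,d,p=cloud("top"); pf=p.reshape(-1,3); cv2.imwrite("pics/t7.png",cv2.resize(im[160:240,230:430],None,fx=4,fy=4))
c=(568,-122.6)
print("flange",obj(pf,c,30,36,44),"disc",obj(pf,c,30,47,57),"knob",obj(pf,c,30,76,92),"plate",obj(pf,c,60,8,16))
c=(591.5,130.3)
print("spacer",obj(pf,c,40,33,38),"post",obj(pf,c,20,54,60),"plate",obj(pf,c,75,8,14.5))
q=pf[(np.hypot(*(pf[:,:2]-c).T)<75)&(pf[:,2]>10)&(pf[:,2]<14)]
print(cv2.minAreaRect(q[:,:2].astype(np.float32)))
pf=np.load("top1.npz")["p"].reshape(-1,3); print("post before",obj(pf,c,20,56,60))
q=pf[(np.hypot(*(pf[:,:2]-c).T)<75)&(pf[:,2]>10)&(pf[:,2]<14)]
print(cv2.minAreaRect(q[:,:2].astype(np.float32)))
E
```

```text
[ 448.29792453 -336.00402864  130.43001961] [-1.79998194e+02 -3.04666285e-02  9.00923477e+01] [-0.21993265  0.45032716  0.18473546]
bush (array([ 448.5, -337. ]), 28.9, 2171, np.float64(29.4)) (array([ 448.5, -337.5]), 29, 0.25)
flange (array([ 568.1, -121.3]), 21.7, 84, np.float64(39.7)) disc (array([ 569.2, -122.6]), 17.9, 93, np.float64(51.8)) knob (array([ 569.1, -122.6]), 10.8, 78, np.float64(83.7)) plate (array([ 567.7, -122.6]), 37.8, 477, np.float64(11.9))
spacer (array([592.3, 131.2]), 29.8, 364, np.float64(35.7)) post (array([593.2, 129.4]), 7.4, 27, np.float64(57.1)) plate (array([592.9, 131.2]), 65.8, 963, np.float64(11.7))
((592.94189453125, 130.7501983642578), (95.93077850341797, 95.93136596679688), 89.01941680908203)
post before (array([592.8, 130.3]), 6.3, 15, np.float64(58.3))
((592.8896484375, 130.82485961914062), (95.41683197021484, 96.35536193847656), 89.4015121459961)
```

View pics/t7.png

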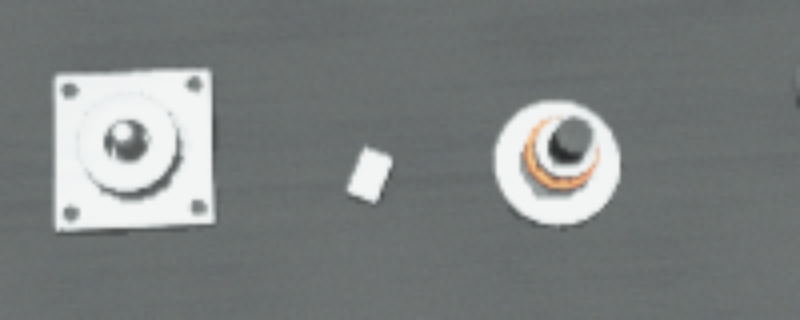

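Request:
{"op": "arm_command", "data": {
  "motion": [
    {"offset": [0,0,0.045],"spin": 0},
    {"offset": [0,0,0.035],"spin": 0},
    {"offset": [0,0,0.02],"spin": 0},
    {"offset": [0,0,0.0065],"spin": 0},
    {"offset": [0,0,0],"spin": 0}
  ]
}}

```text
time_s: 18.38
ee_pos: [448.3, -337.0, 24.1]
ee_rot: [180.0, -0.0, 90.0]
force: [0.6, -0.2, 0.3]
gripper_width: 77.8
gripper_force: 0.0
```

Request:
{"op": "arm_command", "data": {
  "motion": [
    {"offset": [0,0,0],"spin": 0},
    {"offset": [0,0,0],"spin": 0},
    {"offset": [0,0,0],"spin": 0},
    {"offset": [0,0,0],"spin": 0}
  ],
  "jaw": 0.045,
  "newtons": 30
}}

```text
time_s: 18.88
ee_pos: [448.2, -337.6, 24.7]
ee_rot: [179.9, 0.0, 90.0]
force: [-1.4, 1.4, 6.4]
gripper_width: 55.9
gripper_force: 30.0
```

Request:
{"op": "arm_command", "data": {
  "motion": [
    {"offset": [0,0,-0.02],"spin": 0},
    {"offset": [0,0,-0.045],"spin": 0},
    {"offset": [0,0,-0.045],"spin": 0},
    {"offset": [0.05,0.016,0],"spin": 0},
    {"offset": [0.052,0.016,0],"spin": 0}
  ]
}}

```text
time_s: 19.5
ee_pos: [479.9, -234.5, 133.9]
ee_rot: [180.0, -0.0, 89.9]
force: [1.2, 0.3, -2.1]
gripper_width: 55.8
gripper_force: 30.0
```

Request:
{"op": "arm_command", "data": {
  "motion": [
    {"offset": [0.052,0.016,0],"spin": 0},
    {"offset": [0.052,0.016,0],"spin": 0},
    {"offset": [0.052,0.016,0],"spin": 0},
    {"offset": [0.053,0.016,0],"spin": 0},
    {"offset": [0.053,0.016,0],"spin": 0}
  ]
}}

```text
time_s: 20.12
ee_pos: [559.7, 28.4, 133.2]
ee_rot: [-179.9, 0.0, 90.0]
force: [0.5, -1.0, -3.1]
gripper_width: 55.8
gripper_force: 30.0
```

Request:
{"op": "arm_command", "data": {
  "motion": [
    {"offset": [0.053,0.017,0],"spin": 0},
    {"offset": [0.0514,0.0167,0.02],"spin": 0},
    {"offset": [0,0,0],"spin": 0},
    {"offset": [0,0,0],"spin": 0},
    {"offset": [0,0,0],"spin": 0}
  ]
}}

```text
time_s: 20.75
ee_pos: [593.3, 129.8, 114.1]
ee_rot: [-180.0, 0.0, 89.9]
force: [0.4, 0.0, -1.9]
gripper_width: 55.9
gripper_force: 30.0
```

```bash
python3 - <<'E'
from h import *
s=env.state(); print(s["ee_pos"],s["force"])
im,d,p=cloud("wrist"); pf=p.reshape(-1,3); np.savez("w8.npz",p=p,im=im)
c=s["ee_pos"][:2]; z=s["ee_pos"][2]
print("bush",arc(pf,c,z+2,z+9,29,38,.6),"spacer",arc(pf,c,33,38,30,45))
q=pf[(abs(pf[:,0]-c[0])<28)&(abs(pf[:,1]-c[1])<32)&(abs(pf[:,2]-z-5)<4)]
print(np.round(np.linalg.lstsq(np.c_[q[:,:2]-c,np.ones(len(q))],q[:,2],rcond=None)[0],3))
E
```

```text
[593.33319444 129.76215368 114.1354095 ] [ 0.41283514  0.02332228 -1.90209875]
bush (array([593.8, 130. ]), 24, 0.24) spacer (array([593.8, 131.3]), 30, 0.3)
[-2.0000e-03 -6.0000e-03  1.1877e+02]
```

Request:
{"op": "arm_command", "data": {
  "motion": [
    {"offset": [0.0007,0,0.02],"spin": 0},
    {"offset": [0,0,0.018],"spin": 0},
    {"offset": [0,0,0.01],"spin": 0},
    {"offset": [0,0,0.0055],"spin": 0},
    {"offset": [0,0,0],"spin": 0}
  ]
}}

```text
time_s: 21.42
ee_pos: [594.1, 131.6, 61.1]
ee_rot: [179.9, -0.0, 90.0]
force: [0.1, 0.5, -3.1]
gripper_width: 56.1
gripper_force: 30.0
```

Request:
{"op": "arm_command", "data": {
  "motion": [
    {"offset": [0,0,0],"spin": 0},
    {"offset": [0,0,0],"spin": 0},
    {"offset": [0,0,0],"spin": 0},
    {"offset": [0,0,-0.04],"spin": 0},
    {"offset": [0,0,-0.05],"spin": 0}
  ],
  "jaw": 0.075
}}

```text
time_s: 22.05
ee_pos: [592.9, 131.7, 150.5]
ee_rot: [-179.8, 0.0, 90.0]
force: [0.9, 0.5, 0.2]
gripper_width: 75.4
gripper_force: 0.0
```

Request:
{"op": "arm_command", "data": {
  "motion": [
    {"offset": [-0.054,0.002,0],"spin": 0},
    {"offset": [-0.054,0.002,0],"spin": 0},
    {"offset": [-0.054,0.002,0],"spin": 0},
    {"offset": [-0.054,0.002,0],"spin": 0},
    {"offset": [-0.054,0.002,0],"spin": 0}
  ],
  "jaw": 0.05
}}

```text
time_s: 22.68
ee_pos: [603.7, -139.9, 150.7]
ee_rot: [180.0, 0.0, 90.0]
force: [1.0, 0.4, 0.5]
gripper_width: 50.3
gripper_force: 0.0
```

Request:
{"op": "arm_command", "data": {
  "motion": [
    {"offset": [-0.054,0.002,0],"spin": 0},
    {"offset": [-0.054,0.001,0],"spin": 0},
    {"offset": [-0.0533,0.001,0.03],"spin": 0},
    {"offset": [0,0,0],"spin": 0},
    {"offset": [0,0,0],"spin": 0}
  ]
}}

```text
time_s: 23.3
ee_pos: [607.6, -299.2, 120.4]
ee_rot: [-180.0, -0.0, 90.0]
force: [-0.7, 0.4, 0.4]
gripper_width: 49.7
gripper_force: 0.0
```

Request:
{"op": "arm_command", "data": {
  "motion": [
    {"offset": [0,0,0],"spin": 0}
  ]
}}

```text
time_s: 23.42
ee_pos: [608.2, -298.3, 121.4]
ee_rot: [179.9, 0.0, 90.1]
force: [0.8, -0.4, -1.1]
gripper_width: 50.1
gripper_force: 0.0
```

```bash
python3 - <<'E'
from h import *
s=env.state(); print(s["ee_pos"],s["force"])
im,d,p=cloud("wrist"); pf=p.reshape(-1,3)
c=(607.6,-299)
print("weight",arc(pf,c,9,14,26,35),obj(pf,c,20,41,47))
im,d,p=cloud("top"); pf=p.reshape(-1,3); cv2.imwrite("pics/t9.png",cv2.resize(im[160:240,230:430],None,fx=4,fy=4))
c=(592,130.3)
print("flange",obj(pf,c,40,62,69),"plate",obj(pf,c,75,8,14.5))
E
```

```text
[ 608.1832311  -298.30614602  121.36324324] [ 0.83199249 -0.4007045  -1.13806086]
weight (array([ 608.3, -300. ]), 26, 0.22) (array([ 608.4, -299.4]), 10.9, 456, np.float64(43.4))
flange (array([593.2, 131.8]), 29.0, 390, np.float64(65.7)) plate (array([592.7, 130.3]), 66.3, 880, np.float64(11.6))
```

Request:
{"op": "arm_command", "data": {
  "motion": [
    {"offset": [0,0,0.045],"spin": 0},
    {"offset": [0,0,0.03],"spin": 0},
    {"offset": [0,0,0.0145],"spin": 0},
    {"offset": [0,0,0],"spin": 0}
  ]
}}

```text
time_s: 24.02
ee_pos: [607.6, -298.9, 30.6]
ee_rot: [-179.9, -0.0, 90.0]
force: [0.4, 0.3, 0.1]
gripper_width: 49.8
gripper_force: 0.0
```

Request:
{"op": "arm_command", "data": {
  "motion": [
    {"offset": [0,0,0],"spin": 0},
    {"offset": [0,0,0],"spin": 0},
    {"offset": [0,0,0],"spin": 0},
    {"offset": [0,0,0],"spin": 0}
  ],
  "jaw": 0.01
}}

```text
time_s: 24.52
ee_pos: [607.9, -299.7, 31.8]
ee_rot: [179.9, 0.0, 90.0]
force: [0.0, -0.2, 3.2]
gripper_width: 21.6
gripper_force: 30.0
```

Request:
{"op": "arm_command", "data": {
  "motion": [
    {"offset": [0,0,-0.02],"spin": 0},
    {"offset": [0,0,-0.04],"spin": 0},
    {"offset": [0,0,-0.05],"spin": 0},
    {"offset": [0.045,-0.001,0],"spin": 0},
    {"offset": [0.054,-0.002,0],"spin": 0}
  ]
}}

```text
time_s: 25.15
ee_pos: [604.4, -200.2, 141.0]
ee_rot: [180.0, -0.0, 89.9]
force: [-0.5, 0.2, -3.4]
gripper_width: 21.3
gripper_force: 30.0
```

Request:
{"op": "arm_command", "data": {
  "motion": [
    {"offset": [0.054,-0.002,0],"spin": 0},
    {"offset": [0.056,-0.002,0],"spin": 0},
    {"offset": [0.056,-0.002,0],"spin": 0},
    {"offset": [0.056,-0.002,0],"spin": 0},
    {"offset": [0.056,-0.002,0],"spin": 0}
  ]
}}

```text
time_s: 25.78
ee_pos: [593.9, 79.2, 140.4]
ee_rot: [-179.9, 0.0, 90.0]
force: [1.1, -0.2, -2.2]
gripper_width: 21.3
gripper_force: 30.0
```

Request:
{"op": "arm_command", "data": {
  "motion": [
    {"offset": [0.0544,-0.001,0.02],"spin": 0},
    {"offset": [0,0,0],"spin": 0},
    {"offset": [0,0,0],"spin": 0},
    {"offset": [0,0,0],"spin": 0}
  ]
}}

```text
time_s: 26.28
ee_pos: [593.9, 130.6, 121.2]
ee_rot: [180.0, 0.0, 89.9]
force: [-0.1, 0.5, -2.5]
gripper_width: 21.4
gripper_force: 30.0
```

```bash
python3 - <<'E'
from h import *
s=env.state(); print(s["ee_pos"],s["force"])
im,d,p=cloud("wrist"); pf=p.reshape(-1,3); cv2.imwrite("pics/w10.png",im)
c=s["ee_pos"][:2]; z=s["ee_pos"][2]
print("disc",arc(pf,c,z-22,z-16,26,32,.7),"flange",arc(pf,c,63,68,29,40))
E
```

```text
[593.8767084  130.56486878 121.22934606] [-0.13389977  0.48885411 -2.53247472]
disc (array([593.9, 130.4]), 25, 0.21) flange (array([594.5, 131.9]), 29, 0.24)
```

View pics/w10.png

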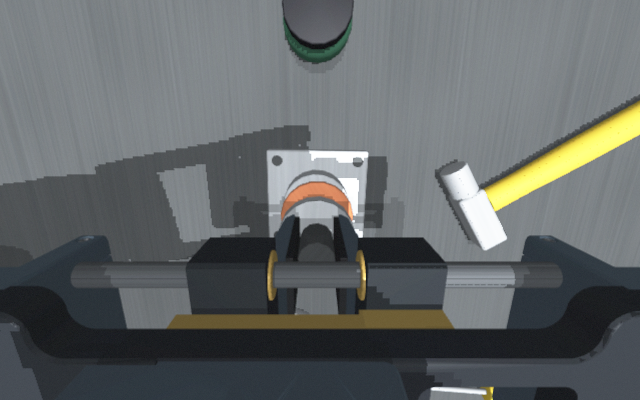

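Request:
{"op": "arm_command", "data": {
  "motion": [
    {"offset": [0.0007,0.0003,0.01],"spin": 0},
    {"offset": [0,0,0.008],"spin": 0},
    {"offset": [0,0,0.0055],"spin": 0},
    {"offset": [0,0,0],"spin": 0},
    {"offset": [0,0,0],"spin": 0}
  ]
}}

```text
time_s: 26.95
ee_pos: [593.7, 132.3, 97.8]
ee_rot: [-180.0, 0.0, 90.0]
force: [-0.9, -1.3, 2.5]
gripper_width: 21.2
gripper_force: 30.0
```

Request:
{"op": "arm_command", "data": {
  "motion": [
    {"offset": [0,0,0],"spin": 0},
    {"offset": [0,0,0],"spin": 0},
    {"offset": [0,0,-0.04],"spin": 0},
    {"offset": [0,0,-0.05],"spin": 0},
    {"offset": [0,0,0],"spin": 0}
  ],
  "jaw": 0.045
}}

```text
time_s: 27.58
ee_pos: [596.7, 133.3, 192.0]
ee_rot: [179.4, -0.1, 90.0]
force: [-0.4, -0.1, -0.5]
gripper_width: 45.4
gripper_force: 0.0
```

Request:
{"op": "arm_command", "data": {
  "motion": [
    {"offset": [-0.05,-0.045,0],"spin": 0},
    {"offset": [-0.05,-0.045,0],"spin": 0},
    {"offset": [-0.045,-0.045,0],"spin": 0},
    {"offset": [0,-0.05,0],"spin": 0},
    {"offset": [0,0,0],"spin": 0}
  ]
}}

```text
time_s: 28.2
ee_pos: [412.1, -4.8, 186.5]
ee_rot: [-179.8, -0.0, 89.9]
force: [0.5, 0.5, -0.1]
gripper_width: 45.0
gripper_force: 0.0
```

```bash
python3 - <<'E'
from h import *
s=env.state(); print(s["ee_pos"],s["force"])
for cam,b in (("top",(0,0)),("side",(2.5,-2.5))):
    im,d,p=cloud(cam); pf=p.reshape(-1,3); np.savez(cam+"11.npz",p=p,im=im)
    if cam=="top": cv2.imwrite("pics/t11.png",cv2.resize(im[160:240,230:430],None,fx=4,fy=4))
    else: cv2.imwrite("pics/s11.png",cv2.resize(im[120:270,180:450],None,fx=2.9,fy=2.9))
    c=np.array((592.7,130.5))+b
    print(cam,"L flange",obj(pf,c,40,62,69),"disc",obj(pf,c,40,74,81),"knob",obj(pf,c,40,104,115))
    c=np.array((568,-122.6))+b
    print("S flange",obj(pf,c,30,36,44),"disc",obj(pf,c,30,47,57),"knob",obj(pf,c,30,78,90))
E
```

```text
[412.14919058  -4.83735988 186.47462823] [ 0.53019409  0.54629484 -0.09533791]
top L flange (array([593.2, 131.6]), 28.9, 73, np.float64(65.4)) disc (array([592.8, 131.9]), 25.9, 298, np.float64(77.5)) knob (array([592.5, 131.1]), 10.9, 83, np.float64(109.6))
S flange (array([ 568.3, -121.4]), 21.8, 81, np.float64(39.8)) disc (array([ 569. , -122.6]), 18.1, 95, np.float64(51.5)) knob (array([ 569. , -122.7]), 10.8, 77, np.float64(83.6))
side L flange (array([591.6, 121.3]), 26.5, 59, np.float64(66.2)) disc (array([595.6, 128.3]), 26.7, 98, np.float64(78.2)) knob (array([591.5, 131.6]), 11.8, 20, np.float64(111.3))
S flange (array([ 569.8, -124.7]), 22.4, 77, np.float64(40.4)) disc (array([ 571.2, -124.9]), 19.1, 93, np.float64(52.4)) knob (array([ 572.1, -126.1]), 12.5, 71, np.float64(84.6))
```

View pics/t11.png

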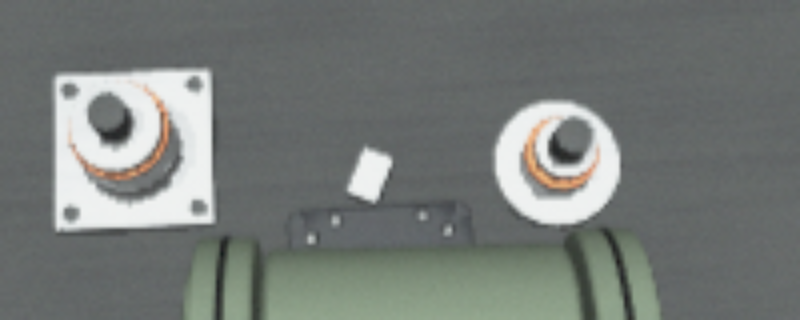

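View pics/s11.png

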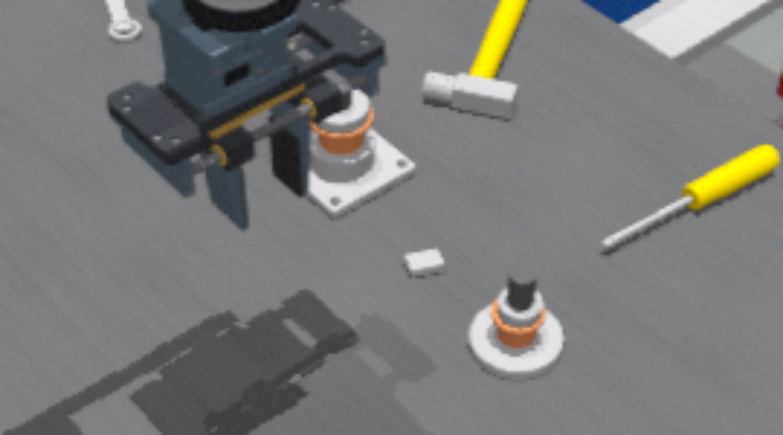

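```bash
python3 -c "
from workcell import env
print(env.job_done())"
```

```text
the job is handed in; nothing more can be done
None
```

Both jigs are loaded in the order asked and the job is handed in at about 28 s. By the last camera check every piece is seated, the large weight is within 1 mm of centre and the small one about 1.4 mm off, and the arm never went near the grease tin.

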